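Pack the sold curios into their fitted boxes

TASK

Pack the four sold pieces: put the abacus, the bar paperweight, the stone seal and the round paste jar each into the open presentation box whose recess is cut to its shape and size. Set each one down gently rather than dropping it, lying right down flat in the recess and the same way up as it lies now, and let go of it. Leave the tea cup and the snuff bottle standing where they are.

Things in the scene. Friction and masses are not known exactly. Their poses are not given: they have to be found in the camera images.
- abacus: Small desk abacus lying flat on its back: dark rosewood frame, 54 mm wide (x), 110 mm long (y), 24 mm high, with nine brass rods of green beads. Origin: centre of its underside; z up, y along its length. About 0.15 kg. It may go into its box either way round. Only the lowest 8 mm goes below the top of the box, with about 8 mm of play all round, so hold it by the part above that.
- paperweight: Bar paperweight of dark rosewood with two brass inlay strips, 28 mm wide (x), 120 mm long (y), bar 24 mm high, with a small turned brass knob 16 mm across in the middle of its top (38 mm high over the knob). Origin: centre of its underside; z up, y along its length. About 0.14 kg. Either way round in its box. Only the lowest 8 mm goes below the top of the box, with about 8 mm of play all round, so hold it by the part above that.
- seal: Plain grey-brown stone seal lying on its side: a square bar 30 mm wide (x), 30 mm high, 60 mm long (y): square block from y = -30 to +14 mm, then a rounded knob to y = +30 mm. Origin: under the middle of its length, on its underside; z up. About 0.14 kg. Either way round in its box. Only the lowest 8 mm goes below the top of the box, with about 8 mm of play all round, so hold it by the part above that.
- jar: Round white porcelain seal-paste jar with its lid on (one piece), 54 mm across, 39 mm high, a thin blue line round the middle where the lid meets the body. Origin: centre of its underside; z up. About 0.13 kg. Only the lowest 8 mm goes below the top of the box, with about 8 mm of play all round, so hold it by the part above that.
- box_wide: Presentation box without its lid, covered in dark teal cloth, with a yellow padded insert and a cream recess floor. 90 by 146 mm on plan (x by y), 30 mm high, fixed to the bench. In the middle of its top is a wide rectangular recess 70 by 126 mm (x by y), for the abacus, 8 mm deep, so the recess floor lies 22 mm above the bench. Origin: centre of the underside, on the bench, straight below the centre of the recess; z up, y along the long side.
- box_long: Presentation box without its lid, covered in dark teal cloth, with a yellow padded insert and a cream recess floor. 64 by 156 mm on plan (x by y), 30 mm high, fixed to the bench. In the middle of its top is a long narrow rectangular recess 44 by 136 mm (x by y), for the bar paperweight, 8 mm deep, so the recess floor lies 22 mm above the bench. Origin: centre of the underside, on the bench, straight below the centre of the recess; z up, y along the long side.
- box_short: Presentation box without its lid, covered in dark teal cloth, with a yellow padded insert and a cream recess floor. 66 by 96 mm on plan (x by y), 30 mm high, fixed to the bench. In the middle of its top is a short rectangular recess 46 by 76 mm (x by y), for the seal, 8 mm deep, so the recess floor lies 22 mm above the bench. Origin: centre of the underside, on the bench, straight below the centre of the recess; z up, y along the long side.
- box_round: Presentation box without its lid, covered in dark teal cloth, with a yellow padded insert and a cream recess floor. 90 by 90 mm on plan (x by y), 30 mm high, fixed to the bench. In the middle of its top is a round recess 70 mm in diameter, for the jar, 8 mm deep, so the recess floor lies 22 mm above the bench. Origin: centre of the underside, on the bench, straight below the centre of the recess; z up.
- cup: Bystander, to be left alone: empty white porcelain tea cup without a handle, 66 mm across the rim, 50 mm high, standing loose on the bench. Origin: centre of its underside; z up.
- snuff_bottle: Bystander, to be left alone: green glass snuff bottle with a brass stopper, 45 mm across, 58 mm high, standing loose on the bench. Origin: centre of its underside; z up.
Not all that is in view belongs to the job. What is shaped like the seal but orange or purple is not meant.

How it is judged:
By the outcome, as a careful person would: the job done as asked, in the order asked, and still so for the second after the job is handed in, with the robot touching nothing.
It also fails if it takes over 104 s, if anything falls off the work surface, if the arm or the gripper's body presses on something with over 40 N, if the wrist force passes 120 N, or if a joint passes its speed limit or range.

ROBOT

A 6-joint arm with a two-finger parallel gripper is mounted at the origin on the work surface. World frame = base frame: x ahead of the robot, y to its left, z up, the work surface at z = 0. Lengths are in m, angles in rad, forces in N, time in s.
With the tool pointing down it reaches from about 0.325 to 1 m from the base axis. Payload 5.1 kg.
Tool frame: the origin (TCP) lies midway between the tips of the shut fingers; the grasp point (between the pads) lies behind it (bot.tcp_to_grasp is the z of the grasp point in the tool frame, in m); z points along the fingers, y is the direction in which the jaws open and shut (so a half turn about z gives the same grasp; the last joint's range is limited). The gripper opens to 85 mm and grips with 20 to 120 N. Pads are 22 mm wide; open, the fingers measure 114 mm over their backs; the gripper's body (76 mm by 85 mm) begins 54 mm behind the grasp point. The pads swing forward as they close: fully open they stand 13 mm farther back than shut.
Start: joints at [1.131, 0.124, 1.65, -0, 1.367, -0.083], TCP at [0.227, 0.609, 0.231] pointing down, gripper open.
Joint ranges: [-2.61, 2.61], [-1.02, 2.33], [0.03, 2.71], [-1.35, 4.49], [0.32, 2.68], [-2.91, 2.91]. Speed limits (rad/s): [2.57, 2.57, 3.14, 3.14, 3.14, 3.14].

INTERFACE

Orientations are given as a rotation vector (axis times angle).
In Python, from workcell import get_state, optics, bot gives the robot as it stands.
- The arm moves only by the shell command python3 -m inch 'ROWS'. ROWS is text: rows parted by semicolons, each of 5 numbers parted by spaces: the shift along the tool's x, y, z in m, then the turn about the tool's z in degrees, then the finger opening in m, from 0 to 0.0854. In form: dx dy dz roll grip; .... A call has 1 to 10 rows; each row shifts and turns the commanded pose from where the row before left it, along the tool's axes as they then stand; what a row does not reach is not made up. A row lasts 1/12 s, in which the tool goes at most 41.7 mm and 7.16 degrees, less where a joint would pass 70% of its speed; a pose out of reach is approached as far as the arm can. A call is refused whole if a number of a shift passes 0.0417 or a number of a turn 7.16, either way. A call with a gripper value outside its range is refused whole. The fingers move at their own pace and stop on an object; the grip force is fixed at half the most. Time passes only in rows, so rows that do not move let the fingers close. It gives the time, the measured TCP pose, the force and the opening at its end, in the units of the state.
- get_state(): the state, without advancing time (a new reading comes with each control period).
- optics.snapshot(name): name is "scene" or "top" or "wrist"; returns a dict with "color" (420x560x3 uint8, red, green, blue), "mtx" (3x3 intrinsics, pixels), "dist_coeffs" ([k1, k2, p1, p2, k3] as OpenCV has them; the pictures are not rectified), "R" (3x3) and "t" (3): a world point X has camera coordinates R X + t. Camera axes: x right, y down, z forward; pixel columns grow to the right and rows downward; lengths in m; the calibration is good to about 2 mm. A picture is of the moment at which its call begins. There is no depth.
- bot.finish_job(): hands the job in, once; it reports no verdict.
The state is a dict: "t": time; "joints": joint angles; "dq": joint speeds; "joint_torque": joint torques, N m; "tool_pos": TCP position; "ee_rot": TCP orientation; "force": force on the tool from outside, world axes, zero at the start; "torque": the same for the moment, N m; "width": finger opening in m.
Only numpy, scipy, OpenCV 4.12 (cv2) and the standard library are available. Lean on these libraries where they do the work, as an engineer would, in place of code of your own. Each camera call takes 0.05 s, during which the arm holds its last target.

## Working session

There is one attempt and no reset: what is moved stays moved. The work goes in short steps, Python scripts to look and compute and a shell command to move; the robot and the scene stay as the last step left them, time stands still between calls to the robot, and variables do not carry over. Pictures are saved under pics/ and viewed, and the job is handed in when it is done.

```bash
ls; mkdir -p pics
python3 - <<'E'
from workcell import get_state, optics, bot
import cv2
s=get_state(); print(s); print(bot.tcp_to_grasp)
for n in ("scene","top","wrist"):
    d=optics.snapshot(n); cv2.imwrite(f"pics/{n}0.png",d["color"][:,:,::-1]); print(n,d["mtx"],d["dist_coeffs"],d["R"],d["t"])
E
```

```text
pics
{'t': 0.0, 'joints': array([ 1.13137235e+00,  1.24510222e-01,  1.65163755e+00,  3.33005774e-05,
        1.36752224e+00, -8.26308634e-02]), 'dq': array([-0.0009112 , -0.0004263 , -0.00118841,  0.00159091,  0.00097028,
       -0.00014042]), 'joint_torque': array([-5.62123660e-04, -4.23617184e+01, -3.65450299e+01, -7.27351789e-05,
        6.95604715e-03,  4.16054135e-06]), 'tool_pos': array([0.22680759, 0.60850504, 0.23007127]), 'ee_rot': array([-0.55739073, -3.09117195,  0.00313878]), 'force': array([-0.00404596, -0.18468229,  0.21511907]), 'torque': array([-0.02899114, -0.00507546,  0.00854241]), 'width': 0.08520738408260989}
-0.0187
scene [[466.4976067    0.         287.33993549]
 [  0.         466.4976067  208.49185586]
 [  0.           0.           1.        ]] [-0.07928596  0.          0.          0.          0.        ] [[-0.04462299  0.99880147  0.02010987]
 [ 0.69287337  0.04544412 -0.71962582]
 [-0.71967721 -0.01817826 -0.69407079]] [ 0.02606998 -0.36484845  1.34060803]
top [[453.41428984   0.         278.88360627]
 [  0.         453.41428984 208.02486321]
 [  0.           0.           1.        ]] [-0.0861857  0.         0.         0.         0.       ] [[-0.00316898 -0.99996842 -0.00728857]
 [-0.99920996  0.00345516 -0.03959177]
 [ 0.0396157   0.00715735 -0.99918936]] [0.01440204 0.55464298 0.97093325]
wrist [[307.10779373   0.         273.85327858]
 [  0.         307.10779373 207.51468295]
 [  0.           0.           1.        ]] [-0.00957282  0.          0.          0.          0.        ] [[ 0.35010209  0.93670738 -0.00279265]
 [ 0.89731505 -0.33452037  0.2879615 ]
 [ 0.26880146 -0.10332181 -0.95763792]] [-0.64828748 -0.037059    0.38048822]
```

View pics/scene0.png

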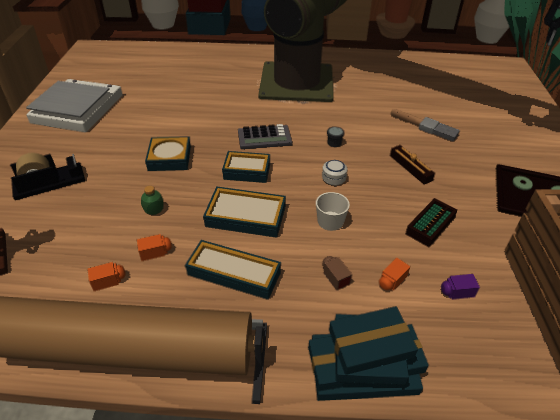

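View pics/top0.png

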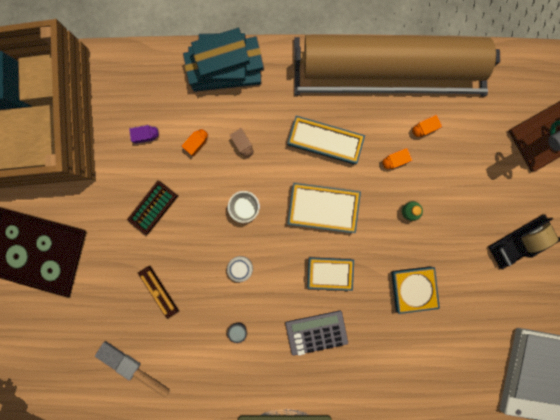

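View pics/wrist0.png

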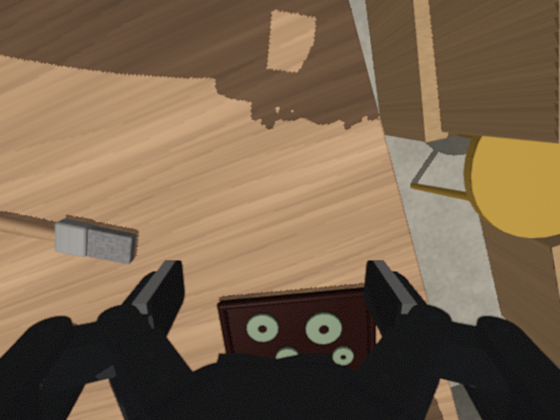

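The top view shows the abacus at (153,208), paperweight (158,292), stone seal (242,143), jar (239,270) and cup (244,208). The boxes are long (326,140), wide (324,208), short (331,274) and round (415,291), with the bottle at (412,211). I'll measure them next.

```bash
cat > h.py <<'E'
import numpy as np, cv2
from workcell import get_state, optics, bot
from scipy.spatial.transform import Rotation as Ro
def ray(d,px,z):
    px=np.asarray(px,float).reshape(-1,1,2)
    n=cv2.undistortPoints(px,d["mtx"],d["dist_coeffs"]).reshape(-1,2)
    R=d["R"];C=-R.T@d["t"]
    v=np.c_[n,np.ones(len(n))]@R
    return C+v*((z-C[2])/v[:,2])[:,None]
def proj(d,X):
    return cv2.projectPoints(np.asarray(X,float).reshape(-1,1,3),cv2.Rodrigues(d["R"])[0],d["t"],d["mtx"],d["dist_coeffs"])[0].reshape(-1,2)
def rect(d,cnt,z):
    P=ray(d,cnt.reshape(-1,2),z)[:,:2]
    (c,(w,h),a)=cv2.minAreaRect((P*1000).astype(np.float32))
    if w>h: a+=90;w,h=h,w   # a: now direction of short side; long = a+90
    return np.round(c,1),np.round((w,h),1),round((a+90)%180,1)
def blob(mask,win):
    u0,v0,u1,v1=win
    m=np.zeros_like(mask);m[v0:v1,u0:u1]=mask[v0:v1,u0:u1]
    m=cv2.morphologyEx(m,cv2.MORPH_CLOSE,np.ones((3,3),np.uint8))
    cs,_=cv2.findContours(m,cv2.RETR_EXTERNAL,cv2.CHAIN_APPROX_NONE)
    return max(cs,key=cv2.contourArea)
E
python3 - <<'E'
from h import *
d=optics.snapshot("top"); im=d["color"]; hsv=cv2.cvtColor(im,cv2.COLOR_RGB2HSV)
print("C",-d["R"].T@d["t"])
H,S,V=[hsv[:,:,i].astype(int) for i in range(3)]
for n,(u,v) in dict(abacus=(153,208),pw=(158,292),seal=(242,143),jar=(239,270),jar2=(239,260),boxl=(326,140),wood=(270,240),wood2=(200,290),ins=(415,273),dark=(392,300)).items(): print(n,hsv[v,u],im[v,u])
parts=[]
for (u,v) in [(153,208),(158,292),(242,143),(239,270),(326,140),(324,208),(331,274),(415,291)]:
    parts.append(cv2.resize(im[v-42:v+42,u-42:u+42],(200,200),interpolation=cv2.INTER_CUBIC))
o=np.vstack([np.hstack(parts[:4]),np.hstack(parts[4:])])
cv2.imwrite("pics/crop1.png",o[:,:,::-1])
E
```

```text
C [0.51578623 0.0055359  0.99221043]
abacus [ 70 139  88] [40 88 56]
pw [ 18 190 158] [158 111  40]
seal [ 12 116 149] [149 109  81]
jar [ 22  36 221] [221 213 190]
jar2 [113   8 128] [124 125 128]
boxl [ 23  54 233] [233 222 184]
wood [ 14 142 189] [189 134  84]
wood2 [ 14 140 178] [178 126  80]
ins [ 20 201 192] [192 141  41]
dark [ 14 136  75] [75 54 35]
```

View pics/crop1.png

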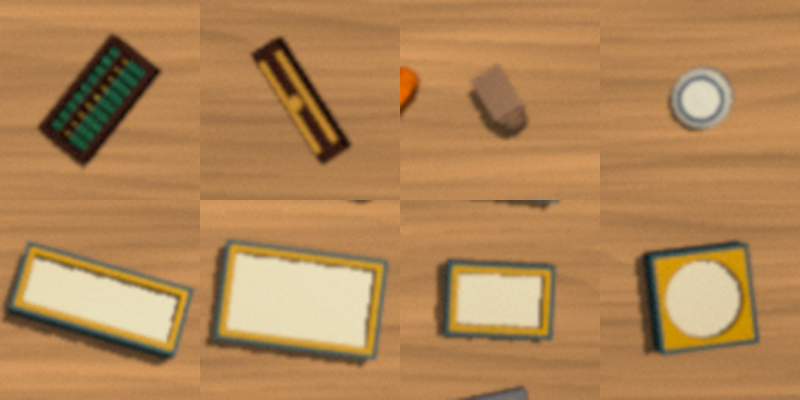

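The crops show all eight targets clearly separated from the wood, so I'll fit rectangles to their masks.

```bash
cat > meas.py <<'E'
from h import *
d=optics.snapshot("top"); im=d["color"]; hsv=cv2.cvtColor(im,cv2.COLOR_RGB2HSV)
H,S,V=[hsv[:,:,i].astype(int) for i in range(3)]
u8=lambda b:(b*255).astype(np.uint8)
dark=u8((V<115)|((H>30)&(H<100)))
yel=u8(((S>165)&(V>130)&(H>16)&(H<30))|((S<95)&(V>150)))
pale=u8((S<95)&(V>60))
stone=u8((S<127)&(V<170))
cream=u8((S<95)&(V>140))
pw=u8((V<115)|((H>15)&(S>160)))
w=lambda u,v,r=40:(u-r,v-r,u+r,v+r)
def show(n,m,win,z):
    c=blob(m,win); print(n,z,*rect(d,c,z)); cv2.drawContours(im2,[c],-1,(255,0,0),1)
im2=im.copy()
if __name__=="__main__":
    show("abacus",dark,w(153,208),.022)
    show("pw",pw,w(158,292),.022)
    show("seal",stone,(222,118,265,168),.025)
    show("jar",pale,w(239,270,25),.025)
    show("jarblue/top",cream,w(239,270,9),.039)
    for n,u,v in (("long",326,140),("wide",324,208),("short",331,274),("round",415,291)):
        show(n+" insert",yel,w(u,v,38),.03); show(n+" floor",cream,w(u,v,38),.024)
    show("cup",pale,w(244,208,22),.05); show("bottle",u8((H>30)&(H<90)&(S>60)),w(412,211,18),.03)
    cv2.imwrite("pics/m1.png",cv2.resize(im2[100:330,100:450],None,fx=2.2,fy=2.2)[:,:,::-1])
E
python3 meas.py
```

```text
abacus 0.022 [555.6 286.9] [ 57.6 112.9] 141.2
pw 0.022 [375.3 273. ] [ 33.8 119.4] 33.2
seal 0.025 [694.3  91.3] [30.3 59.8] 30.8
jar 0.025 [425.5  96.8] [53.2 53.4] 89.9
jarblue/top 0.039 [424.7  97.5] [35.7 35.8] 89.9
long insert 0.03 [702.  -89.3] [ 54.6 146.8] 73.7
long floor 0.024 [702.4 -89.4] [ 42.1 135. ] 73.5
wide insert 0.03 [555.  -83.5] [ 80.5 136.9] 82.5
wide floor 0.024 [555.1 -83.6] [ 68.6 125. ] 82.2
short insert 0.03 [414.2 -96.6] [57.2 87.3] 87.4
short floor 0.024 [414.2 -96.6] [44.4 74.5] 86.5
round insert 0.03 [ 377.8 -279.8] [81.1 81.3] 96.4
round floor 0.024 [ 377.5 -280.6] [64.2 65.2] 89.4
cup 0.05 [556.6  87. ] [64.6 66.8] 89.8
bottle 0.03 [ 546.6 -270.7] [38.5 41.2] 89.7
```

View pics/m1.png

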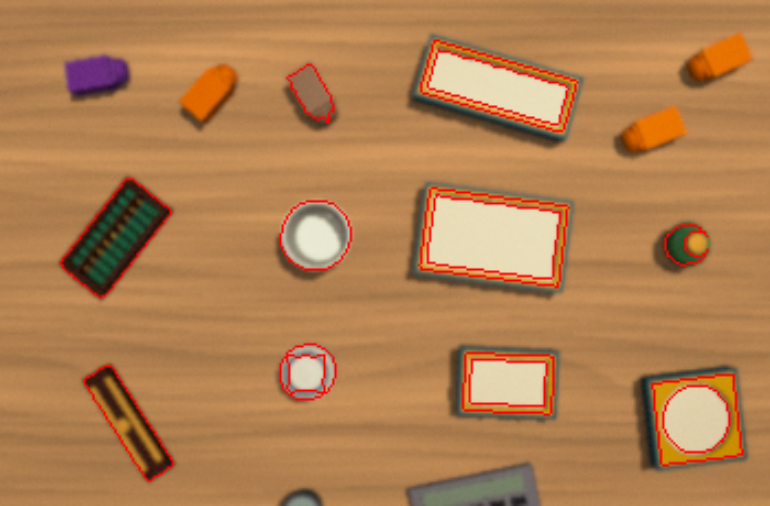

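Everything measured matches its stated size, so the fit is trustworthy. Next is a helper that turns a target into a tool-frame shift and roll.

```bash
cat > go.py <<'E'
import sys
from h import *
x,y,z,a=[float(v) for v in sys.argv[1:5]]   # mm, jaw (tool y) world angle deg
s=get_state(); R=Ro.from_rotvec(s["ee_rot"]).as_matrix()
ja=np.degrees(np.arctan2(R[1,1],R[0,1]))
r=(ja-a+90)%180-90
D=np.array([x,y,z])/1000-s["tool_pos"]
print("t",round(s["t"],2),"pos",s["tool_pos"].round(4),"tilt",R[:2,2].round(4),"jaw",round(ja,1),"q6",round(s["joints"][5],2),"F",s["force"].round(1),"w",round(s["width"],4))
print("roll +",round(r,1),"(or %+.1f)"%(r-180 if r>0 else r+180))
R2=R@Ro.from_euler('z',r,degrees=True).as_matrix()
print("shift before roll (mm)",(R.T@D*1000).round(1)," after roll",(R2.T@D*1000).round(1))
E
python3 go.py 555 287 100 51.2
```

```text
t 0.25 pos [0.2269 0.6088 0.2307] tilt [-0.0004 -0.0009] jaw 69.6 q6 -0.08 F [-0.2 -0.3  0.1] w 0.0854
roll + 18.4 (or -161.6)
shift before roll (mm) [-419.8 -186.8  130.9]  after roll [-457.3  -45.1  130.9]
```

```bash
python3 -m inch '0 0 0 6.13 0.0854; 0 0 0 6.13 0.0854; 0 0 0 6.13 0.0854; -0.03 -0.003 0 0 0.0854; -0.03 -0.003 0 0 0.0854; -0.03 -0.003 0 0 0.0854; -0.03 -0.003 0 0 0.0854; -0.03 -0.003 0 0 0.0854; -0.03 -0.003 0 0 0.0854; -0.03 -0.003 0 0 0.0854'; python3 go.py 555 287 100 51.2
```

```text
t: 1.08
tool_pos: [0.3782, 0.4598, 0.2313]
ee_rot: [-1.044, -2.963, 0.0]
force: [0.8, 0.5, -1.5]
width: 0.0857
t 1.08 pos [0.3782 0.4598 0.2313] tilt [-0. -0.] jaw 51.2 q6 -0.1 F [ 0.8  0.5 -1.5] w 0.0857
roll + -0.0 (or +180.0)
shift before roll (mm) [-246.   -23.8  131.3]  after roll [-246.   -23.9  131.3]
```

```bash
python3 -m inch '-0.031 -0.003 0.01 0 0.0854; -0.031 -0.003 0.01 0 0.0854; -0.031 -0.003 0.01 0 0.0854; -0.031 -0.003 0.02 0 0.0854; -0.031 -0.003 0.02 0 0.0854; -0.031 -0.003 0.02 0 0.0854; -0.03 -0.003 0.02 0 0.0854; -0.03 -0.003 0.02 0 0.0854; 0 0 0 0 0.0854'; python3 go.py 555 287 12 51.2
python3 - <<'E'
from h import *
d=optics.snapshot("wrist"); cv2.imwrite("pics/w1.png",d["color"][:,:,::-1])
E
```

```text
t: 1.83
tool_pos: [0.5543, 0.2834, 0.0962]
ee_rot: [-1.049, -2.957, 0.009]
force: [-0.2, -0.7, -0.7]
width: 0.0855
t 1.83 pos [0.5543 0.2834 0.0962] tilt [-0.0059 -0.0042] jaw 50.9 q6 -0.5 F [-0.2 -0.7 -0.7] w 0.0855
roll + -0.3 (or +179.7)
shift before roll (mm) [ 1.6  3.8 84.2]  after roll [ 1.6  3.8 84.2]
```

View pics/w1.png

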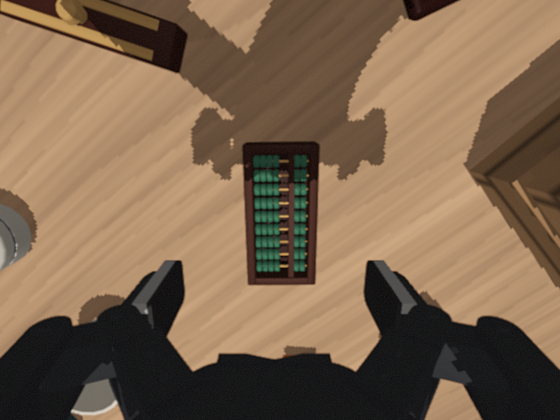

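The wrist view has the abacus, (245-318, 143-285), centred and square between the fingers. Descending.

```bash
python3 -m inch '0.001 0.002 0.02 0 0.0854; 0 0.001 0.02 0 0.0854; 0 0 0.02 0 0.0854; 0 0 0.015 0 0.0854; 0 0 0.009 0 0.0854; 0 0 0 0 0.0854'; python3 go.py 555 287 12 51.2; python3 -m inch '0 0 0 0 0.03; 0 0 0 0 0.03; 0 0 0 0 0.03; 0 0 0 0 0.03; 0 0 0 0 0.03; 0 0 0 0 0.03'
```

```text
t: 2.38
tool_pos: [0.5534, 0.291, 0.0153]
ee_rot: [-1.042, -2.961, 0.004]
force: [-0.0, -0.2, -0.5]
width: 0.0853
t 2.38 pos [0.5534 0.291  0.0153] tilt [-0.0035 -0.0013] jaw 51.2 q6 -0.5 F [-0.  -0.2 -0.5] w 0.0853
roll + 0.0 (or -180.0)
shift before roll (mm) [-3.7 -2.1  3.3]  after roll [-3.7 -2.1  3.3]
t: 2.88
tool_pos: [0.561, 0.2946, 0.0243]
ee_rot: [1.042, 2.953, 0.019]
force: [2.6, 4.7, 11.5]
width: 0.03
```

The fingers shut over the top of the abacus: open pads stand further back than I allowed. The contact force was small (12 N). I'll back off, reopen and check.

```bash
python3 -m inch '0 0 -0.02 0 0.0854; 0 0 -0.02 0 0.0854; 0 0 -0.02 0 0.0854; 0 0 -0.02 0 0.0854; 0 0 0 0 0.0854'; python3 go.py 555 287 12 51.2
python3 - <<'E'
from h import *
d=optics.snapshot("wrist"); cv2.imwrite("pics/w2.png",d["color"][:,:,::-1])
im=d["color"]
hsv=cv2.cvtColor(im,cv2.COLOR_RGB2HSV);H,S,V=[hsv[:,:,i].astype(int) for i in range(3)]
m=(((V<75)&(S>100))|((H>40)&(H<90)&(S>60)))
c=blob((m*255).astype(np.uint8),(235,125,330,300));print(rect(d,c,.024))
E
```

```text
t: 3.3
tool_pos: [0.5588, 0.2926, 0.1043]
ee_rot: [1.042, 2.955, 0.012]
force: [-0.1, 0.7, 0.8]
width: 0.0853
t 3.3 pos [0.5588 0.2926 0.1043] tilt [0.0103 0.0044] jaw 51.2 q6 -0.5 F [-0.1  0.7  0.8] w 0.0853
roll + -0.0 (or +180.0)
shift before roll (mm) [-0.1 -7.7 92.2]  after roll [-0.  -7.7 92.2]
(array([555. , 285.4]), array([ 46.5, 109.7]), 140.8)
```

View pics/w2.png

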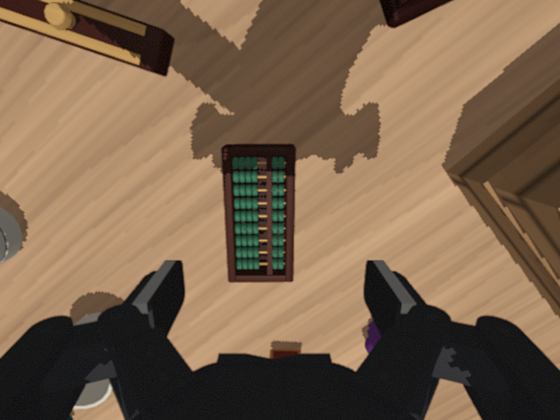

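The abacus has not moved. It sits 7 mm to the left of jaw centre only because the tool drifted, so I'll recentre and go lower.

```bash
python3 -m inch '0 -0.007 0.02 0 0.0854; 0 0 0.02 0 0.0854; 0 0 0.02 0 0.0854; 0 0 0.015 0 0.0854; 0 0 0 0 0.0854; 0 0 0 0 0.0854'; python3 go.py 555 287 4 51.2
```

```text
t: 3.85
tool_pos: [0.5495, 0.285, 0.0206]
ee_rot: [-1.044, -2.96, 0.004]
force: [0.0, 0.0, 0.2]
width: 0.0857
t 3.85 pos [0.5495 0.285  0.0206] tilt [-0.0032 -0.0013] jaw 51.2 q6 -0.5 F [0.  0.  0.2] w 0.0857
roll + -0.0 (or +180.0)
shift before roll (mm) [-3.1  5.1 16.6]  after roll [-3.1  5.1 16.6]
```

```bash
python3 -m inch '-0.003 0.005 0.006 0 0.0854; 0 0 0.01 0 0.0854; 0 0 0 0 0.0854; 0 0 0 0 0.0854'; python3 go.py 555 287 4 51.2
```

```text
t: 4.18
tool_pos: [0.556, 0.2875, 0.0059]
ee_rot: [-1.044, -2.962, 0.001]
force: [-0.1, 0.5, 0.4]
width: 0.0854
t 4.18 pos [0.556  0.2875 0.0059] tilt [-0.0008 -0.0003] jaw 51.2 q6 -0.5 F [-0.1  0.5  0.4] w 0.0854
roll + -0.0 (or +180.0)
shift before roll (mm) [ 0.5 -1.   1.9]  after roll [ 0.5 -1.   1.9]
```

```bash
python3 -m inch '0 0 0.002 0 0.045; 0 0 0 0 0.045; 0 0 0 0 0.045; 0 0 0 0 0.045; 0 0 0 0 0.045; 0 0 0 0 0.045';python3 go.py 555 287 4 51.2
```

```text
t: 4.68
tool_pos: [0.5567, 0.2878, 0.0049]
ee_rot: [1.044, 2.962, 0.001]
force: [0.3, 0.2, 1.7]
width: 0.0527
t 4.68 pos [0.5567 0.2878 0.0049] tilt [0.001  0.0004] jaw 51.2 q6 -0.5 F [0.3 0.2 1.7] w 0.0527
roll + -0.0 (or +180.0)
shift before roll (mm) [ 0.8 -1.6  0.9]  after roll [ 0.8 -1.6  0.9]
```

Gripped at 53 mm. Lifting, with the turn towards the wide box (jaw angle -7.5).

```bash
python3 -m inch '0 0 -0.01 0 0.03; 0 0 -0.02 0 0.03; 0 0 -0.025 0 0.03; 0 0 -0.025 5 0.03; 0 0 -0.025 6 0.03; 0 0 -0.025 6 0.03; 0 0 -0.01 6 0.03; 0 0 0 6 0.03; 0 0 0 6 0.03; 0 0 0 6 0.03';python3 go.py 555 -83.5 140 -7.5
python3 - <<'E'
from h import *
d=optics.snapshot("wrist"); cv2.imwrite("pics/w3.png",d["color"][:,:,::-1])
E
```

```text
t: 5.52
tool_pos: [0.556, 0.2875, 0.145]
ee_rot: [2.022, 2.404, 0.0]
force: [-0.3, -0.1, -1.9]
width: 0.0521
t 5.52 pos [0.556  0.2875 0.145 ] tilt [0.0002 0.0001] jaw 9.9 q6 0.22 F [-0.3 -0.1 -1.9] w 0.0521
roll + 17.4 (or -162.6)
shift before roll (mm) [-365.4  -64.6    4.9]  after roll [-368.    47.4    4.9]
```

View pics/w3.png

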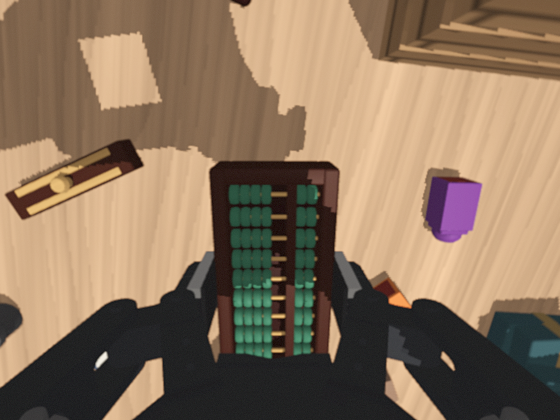

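The abacus is held level and square in the pads. Finishing the turn and moving towards the box.

```bash
python3 -m inch '0 0 0 6 0.03; 0 0 0 6 0.03; 0 0 0 5.4 0.03; -0.03 0.004 0 0 0.03; -0.03 0.004 0 0 0.03; -0.03 0.004 0 0 0.03; -0.03 0.004 0 0 0.03; -0.03 0.004 0 0 0.03; -0.03 0.004 0 0 0.03; -0.03 0.004 0 0 0.03';python3 go.py 555 -83.5 140 -7.5
```

```text
t: 6.4
tool_pos: [0.557, 0.0743, 0.1444]
ee_rot: [-2.354, -2.08, 0.0]
force: [0.6, -0.7, -1.0]
width: 0.0524
t 6.4 pos [0.557  0.0743 0.1444] tilt [-0.0004 -0.    ] jaw -7.1 q6 0.16 F [ 0.6 -0.7 -1. ] w 0.0524
roll + 0.4 (or -179.6)
shift before roll (mm) [-156.9   17.5    4.4]  after roll [-156.7   18.6    4.4]
```

```bash
python3 -m inch '-0.032 0.004 0 0 0.03; -0.032 0.004 0 0 0.03; -0.032 0.004 0 0 0.03; -0.032 0.004 0.01 0 0.03; -0.03 0.003 0.02 0 0.03; 0 0 0.02 0 0.03; 0 0 0.02 0 0.03; 0 0 0 0 0.03; 0 0 0 0 0.03';python3 go.py 555 -83.5 28 -7.5
```

```text
t: 7.15
tool_pos: [0.5552, -0.0832, 0.0731]
ee_rot: [-2.354, -2.076, 0.003]
force: [0.1, -0.1, -1.0]
width: 0.0527
t 7.15 pos [ 0.5552 -0.0832  0.0731] tilt [-0.0034  0.0009] jaw -7.2 q6 -0.12 F [ 0.1 -0.1 -1. ] w 0.0527
roll + 0.3 (or -179.7)
shift before roll (mm) [-0.4  0.  45.1]  after roll [-0.4  0.  45.1]
```

```bash
python3 -m inch '0 0 0.015 0.3 0.03; 0 0 0.012 0 0.03; 0 0 0 0 0.03';python3 go.py 555 -83.5 27 -7.5
python3 - <<'E'
from h import *
a=optics.snapshot("wrist")["color"]; b=optics.snapshot("scene")["color"]
cv2.imwrite("pics/p1.png",np.hstack([a[:,:,::-1],cv2.resize(b[150:270,170:330],(400,300))[:,:,::-1][:420] if 0 else np.vstack([cv2.resize(b[170:270,170:310],(240,171)),np.zeros((249,240,3),np.uint8)])[:,:,::-1]]))
E
```

```text
t: 7.4
tool_pos: [0.5554, -0.0827, 0.046]
ee_rot: [-2.359, -2.071, 0.003]
force: [-0.6, 0.8, -1.7]
width: 0.0524
t 7.4 pos [ 0.5554 -0.0827  0.046 ] tilt [-0.0029  0.0007] jaw -7.5 q6 -0.11 F [-0.6  0.8 -1.7] w 0.0524
roll + 0.0 (or -180.0)
shift before roll (mm) [-0.8 -0.2 19. ]  after roll [-0.8 -0.2 19. ]
```

View pics/p1.png

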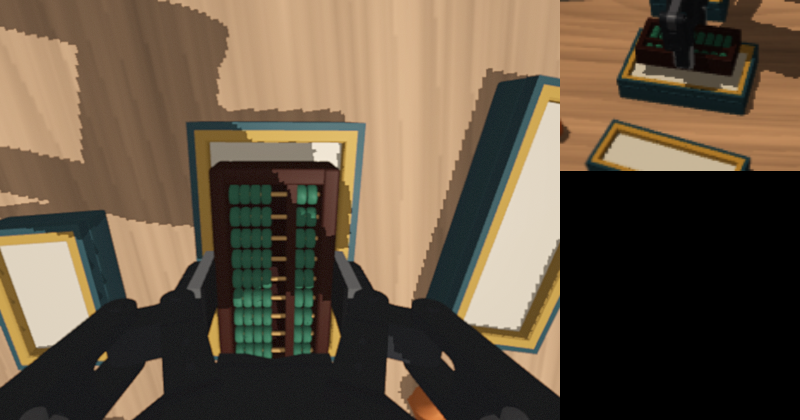

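The abacus is centred over the wide box recess. Lowering slowly.

```bash
python3 -m inch '-0.001 0 0.006 0 0.03; 0 0 0.005 0 0.03; 0 0 0.004 0 0.03; 0 0 0.002 0 0.03; 0 0 0.001 0 0.03; 0 0 0 0 0.03';python3 go.py 555 -83.5 27 -7.5
```

```text
t: 8.0
tool_pos: [0.5561, -0.0844, 0.0289]
ee_rot: [-2.362, -2.07, 0.001]
force: [-0.0, -0.2, -1.1]
width: 0.0528
t 8.0 pos [ 0.5561 -0.0844  0.0289] tilt [-0.0007  0.0002] jaw -7.5 q6 -0.11 F [-0.  -0.2 -1.1] w 0.0528
roll + -0.0 (or +180.0)
shift before roll (mm) [ 0.7 -1.2  1.9]  after roll [ 0.7 -1.2  1.9]
```

```bash
python3 -m inch '0 0 0.001 0 0.03; 0 0 0.001 0 0.03; 0 0 0 0 0.03; 0 0 0 0 0.03';python3 go.py 555 -83.5 27 -7.5
```

```text
t: 8.33
tool_pos: [0.5564, -0.0844, 0.0274]
ee_rot: [2.363, 2.071, 0.0]
force: [0.7, -0.1, 0.3]
width: 0.0526
t 8.33 pos [ 0.5564 -0.0844  0.0274] tilt [ 0.0001 -0.    ] jaw -7.5 q6 -0.11 F [ 0.7 -0.1  0.3] w 0.0526
roll + -0.0 (or +180.0)
shift before roll (mm) [ 0.7 -1.5  0.4]  after roll [ 0.7 -1.5  0.4]
```

```bash
python3 -m inch '0 0 0.001 0 0.03; 0 0 0 0 0.03; 0 0 0 0 0.06; 0 0 0 0 0.07; 0 0 0 0 0.08; 0 0 0 0 0.08; 0 0 -0.01 0 0.08; 0 0 -0.02 0 0.08; 0 0 -0.03 0 0.08; 0 0 -0.03 0 0.08';python3 go.py 374.5 275 90 123.2
python3 - <<'E'
from h import *
a=optics.snapshot("wrist")["color"]
cv2.imwrite("pics/p2.png",a[:,:,::-1])
E
```

```text
t: 9.17
tool_pos: [0.5556, -0.0842, 0.117]
ee_rot: [-2.361, -2.07, 0.002]
force: [1.4, -0.1, -0.6]
width: 0.0798
t 9.17 pos [ 0.5556 -0.0842  0.117 ] tilt [-0.002   0.0005] jaw -7.5 q6 -0.11 F [ 1.4 -0.1 -0.6] w 0.0798
roll + 49.3 (or -130.7)
shift before roll (mm) [ 332.4 -226.6   27.5]  after roll [  45.2 -399.7   27.5]
```

View pics/p2.png

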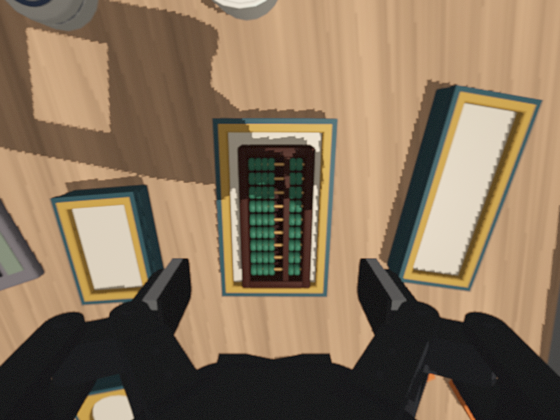

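The abacus lies flat in the wide recess at (240-315, 147-287), clear all round. Next, the paperweight.

```bash
python3 -m inch '0 0 -0.005 6.2 0.055; 0 0 -0.005 6.2 0.055; 0 0 0 6.2 0.055; 0 0 0 6.2 0.055; 0 0 0 6.2 0.055; 0 0 0 6.1 0.055; 0 0 0 6.1 0.055; 0 0 0 6.1 0.055; 0 -0.03 0 0 0.055; 0 -0.03 0 0 0.055';python3 -m inch '0.005 -0.034 0 0 0.055; 0.005 -0.034 0 0 0.055; 0.005 -0.034 0 0 0.055; 0.005 -0.034 0 0 0.055; 0.005 -0.034 0 0 0.055; 0.005 -0.034 0 0 0.055; 0.005 -0.034 0 0 0.055; 0.005 -0.034 0 0 0.055; 0.005 -0.034 0 0 0.055; 0 -0.034 0 0 0.055'; python3 go.py 374.5 275 90 123.2
```

```text
t: 10.05
tool_pos: [0.5239, -0.0345, 0.1272]
ee_rot: [3.012, 0.893, 0.002]
force: [1.1, -0.1, 1.1]
width: 0.055
t: 10.88
tool_pos: [0.3749, 0.2768, 0.1274]
ee_rot: [-3.01, -0.896, -0.004]
force: [-0.2, 0.1, -0.4]
width: 0.0549
t 10.88 pos [0.3749 0.2768 0.1274] tilt [0.002  0.0011] jaw -56.8 q6 1.51 F [-0.2  0.1 -0.4] w 0.0549
roll + -0.0 (or +180.0)
shift before roll (mm) [-1.4  1.3 37.4]  after roll [-1.4  1.3 37.4]
```

```bash
python3 -m inch '0 0 0.02 0 0.055; 0 0 0.02 0 0.055; 0 0 0 0 0.055;0 0 0 0 0.055'; python3 go.py 374.5 275 7 123.2
python3 - <<'E'
from h import *
a=optics.snapshot("wrist")["color"]
cv2.imwrite("pics/p3.png",a[:,:,::-1])
E
```

```text
t: 11.22
tool_pos: [0.3744, 0.2747, 0.0858]
ee_rot: [3.01, 0.897, -0.003]
force: [0.5, 0.5, 0.3]
width: 0.0553
t 11.22 pos [0.3744 0.2747 0.0858] tilt [-0.0019 -0.0011] jaw -56.8 q6 1.51 F [0.5 0.5 0.3] w 0.0553
roll + -0.0 (or +180.0)
shift before roll (mm) [ 0.4 -0.2 78.8]  after roll [ 0.4 -0.2 78.8]
```

View pics/p3.png

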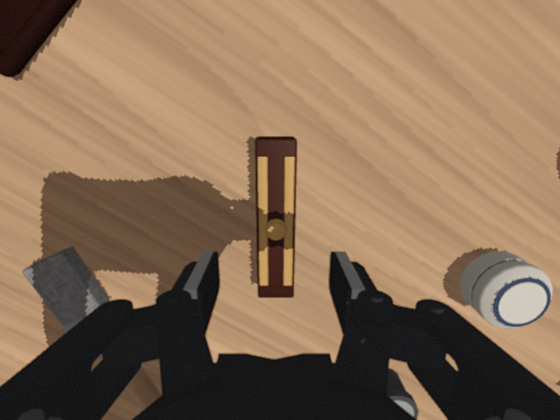

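The paperweight (255-296, 137-297) is centred between the jaws, with its knob at (276,230). I'll check the knob's position by ray and then descend.

```bash
python3 - <<'E'
from h import *
d=optics.snapshot("wrist");print(ray(d,[(276,230)],.036), ray(d,[(276,137),(276,295)],.024))
E
python3 -m inch '0 0 0.02 0 0.055; 0 0 0.02 0 0.055; 0 0 0.02 0 0.055; 0 0 0.014 0 0.055; 0 0 0.004 0 0.055; 0 0 0 0 0.055;0 0 0 0 0.055';python3 go.py 374.5 275 7 123.2
```

```text
[[0.375131   0.27300143 0.036     ]] [[0.42579857 0.30606111 0.024     ]
 [0.32686444 0.24127956 0.024     ]]
t: 11.9
tool_pos: [0.3764, 0.2754, 0.0097]
ee_rot: [-3.011, -0.896, -0.003]
force: [0.4, -0.3, 0.0]
width: 0.0551
t 11.9 pos [0.3764 0.2754 0.0097] tilt [0.0019 0.001 ] jaw -56.9 q6 1.51 F [ 0.4 -0.3  0. ] w 0.0551
roll + -0.1 (or +179.9)
shift before roll (mm) [-1.8 -0.7  2.7]  after roll [-1.8 -0.7  2.7]
```

```bash
python3 -m inch '0 0 0.003 0 0.055; 0 0 0 0 0.055; 0 0 0 0 0.02;0 0 0 0 0.02; 0 0 0 0 0.02; 0 0 0 0 0.02; 0 0 0 0 0.02';python3 go.py 374.5 275 7 123.2
```

```text
t: 12.48
tool_pos: [0.3758, 0.2754, 0.0061]
ee_rot: [-3.011, -0.897, -0.002]
force: [-0.6, -1.0, 5.0]
width: 0.0264
t 12.48 pos [0.3758 0.2754 0.0061] tilt [0.0011 0.0006] jaw -56.8 q6 1.51 F [-0.6 -1.   5. ] w 0.0264
roll + -0.0 (or +180.0)
shift before roll (mm) [-1.3 -0.4 -0.9]  after roll [-1.3 -0.4 -0.9]
```

Gripped at 26 mm. Lifting with the turn of -40.4 deg for the long box.

```bash
python3 -m inch '0 0 -0.01 0 0.02; 0 0 -0.02 0 0.02; 0 0 -0.025 0 0.02; 0 0 -0.025 -6 0.02; 0 0 -0.025 -6 0.02; 0 0 -0.025 -6 0.02; 0 0 -0.01 -6 0.02; 0 0 0 -6 0.02; 0 0 0 -6 0.02; 0 0 0 -4.4 0.02';python3 go.py 702 -89.4 140 -16.4
python3 - <<'E'
from h import *
a=optics.snapshot("wrist")["color"]
cv2.imwrite("pics/p4.png",a[:,:,::-1])
E
```

```text
t: 13.32
tool_pos: [0.3748, 0.2748, 0.1455]
ee_rot: [-2.512, -1.887, 0.0]
force: [0.2, -0.6, -2.2]
width: 0.0266
t 13.32 pos [0.3748 0.2748 0.1455] tilt [-0.0003 -0.0001] jaw -16.2 q6 0.8 F [ 0.2 -0.6 -2.2] w 0.0266
roll + 0.2 (or -179.8)
shift before roll (mm) [-258.8  415.7    5.5]  after roll [-257.   416.7    5.5]
```

View pics/p4.png

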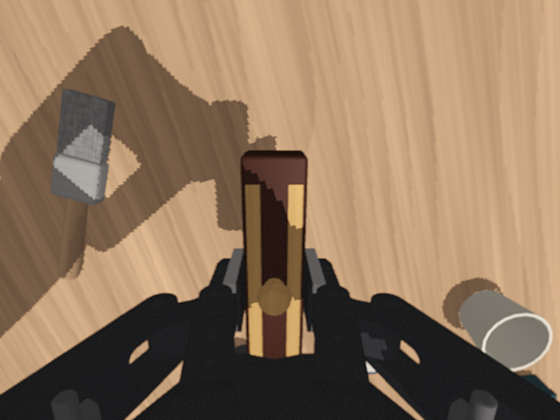

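The paperweight is held level and square, with the knob between the pads. Moving across.

```bash
python3 -m inch '-0.01 0.016 0 0.2 0.02; -0.019 0.03 0 0 0.02; -0.019 0.03 0 0 0.02; -0.019 0.03 0 0 0.02; -0.019 0.03 0 0 0.02; -0.019 0.03 0 0 0.02; -0.019 0.03 0 0 0.02; -0.019 0.03 0 0 0.02; -0.019 0.03 0 0 0.02; -0.019 0.03 0 0 0.02';python3 -m inch '-0.015 0.025 0 0 0.02; -0.015 0.025 0 0 0.02; -0.015 0.025 0 0 0.02; -0.014 0.025 0 0 0.02; -0.008 0.015 0 0 0.02; -0.008 0.015 0 0 0.02; 0 0 0.02 0 0.02; 0 0 0.02 0 0.02; 0 0 0 0 0.02;0 0 0 0 0.02';python3 go.py 702 -89.4 28 -16.4
```

```text
t: 14.2
tool_pos: [0.5978, 0.0183, 0.1448]
ee_rot: [-2.521, -1.874, 0.002]
force: [0.7, 0.5, -0.9]
width: 0.0264
t: 15.03
tool_pos: [0.6988, -0.0889, 0.1029]
ee_rot: [-2.517, -1.873, 0.005]
force: [0.8, 0.2, -1.5]
width: 0.0266
t 15.03 pos [ 0.6988 -0.0889  0.1029] tilt [-0.0051  0.0011] jaw -16.7 q6 0.09 F [ 0.8  0.2 -1.5] w 0.0266
roll + -0.3 (or +179.7)
shift before roll (mm) [ 0.5  3.6 74.9]  after roll [ 0.5  3.6 74.9]
```

```bash
python3 -m inch '0 0.002 0.02 0 0.02; 0 0.001 0.02 0 0.02; 0 0 0.014 0 0.02; 0 0 0 0 0.02;0 0 0 0 0.02';python3 go.py 702 -89.4 28 -16.4
python3 - <<'E'
from h import *
a=optics.snapshot("wrist")["color"]
cv2.imwrite("pics/p5.png",a[:,:,::-1])
E
```

```text
t: 15.45
tool_pos: [0.7029, -0.0899, 0.051]
ee_rot: [-2.519, -1.876, 0.002]
force: [0.4, 0.4, -0.9]
width: 0.0266
t 15.45 pos [ 0.7029 -0.0899  0.051 ] tilt [-0.0015  0.0003] jaw -16.6 q6 0.09 F [ 0.4  0.4 -0.9] w 0.0266
roll + -0.2 (or +179.8)
shift before roll (mm) [ 0.2 -1.  23. ]  after roll [ 0.2 -1.  23. ]
```

View pics/p5.png

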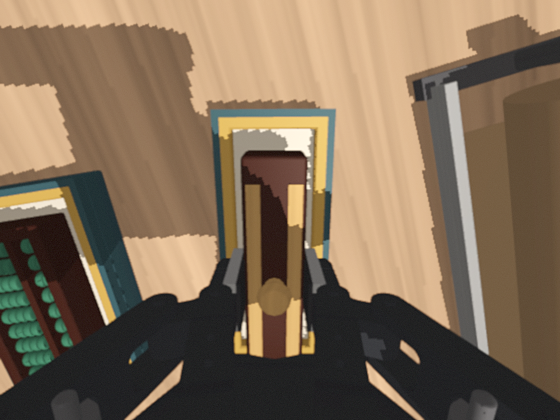

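The paperweight is centred and parallel over the long recess. Lowering.

```bash
python3 -m inch '0 -0.0005 0.006 0 0.02; 0 0 0.005 0 0.02; 0 0 0.005 0 0.02; 0 0 0.003 0 0.02; 0 0 0.002 0 0.02; 0 0 0.001 0 0.02; 0 0 0 0 0.02; 0 0 0 0 0.02';python3 go.py 702 -89.4 28 -16.4
```

```text
t: 16.17
tool_pos: [0.7031, -0.09, 0.0294]
ee_rot: [2.519, 1.877, 0.0]
force: [0.3, -0.1, -2.6]
width: 0.0266
t 16.17 pos [ 0.7031 -0.09    0.0294] tilt [0.0001 0.    ] jaw -16.6 q6 0.09 F [ 0.3 -0.1 -2.6] w 0.0266
roll + -0.2 (or +179.8)
shift before roll (mm) [ 0.3 -1.2  1.4]  after roll [ 0.3 -1.2  1.4]
```

```bash
python3 -m inch '0 0 0.001 0 0.02; 0 0 0.001 0 0.02; 0 0 0 0 0.02; 0 0 0 0 0.02; 0 0 0 0 0.02';python3 go.py 702 -89.4 28 -16.4
```

```text
t: 16.58
tool_pos: [0.7034, -0.0901, 0.0282]
ee_rot: [2.519, 1.876, 0.001]
force: [-1.1, 0.7, 4.5]
width: 0.0266
t 16.58 pos [ 0.7034 -0.0901  0.0282] tilt [ 0.0009 -0.0002] jaw -16.6 q6 0.09 F [-1.1  0.7  4.5] w 0.0266
roll + -0.2 (or +179.8)
shift before roll (mm) [ 0.2 -1.6  0.2]  after roll [ 0.2 -1.6  0.2]
```

It's seated (4.5 N contact). Releasing.

```bash
python3 -m inch '0 0 0 0 0.035; 0 0 0 0 0.045; 0 0 0 0 0.055; 0 0 0 0 0.055; 0 0 -0.01 0 0.055; 0 0 -0.02 0 0.055; 0 0 -0.025 0 0.055; 0 0 -0.025 0 0.055;0 0 -0.02 0 0.055; 0 0 0 0 0.055';python3 go.py 694 91.5 90 120.8
python3 - <<'E'
from h import *
a=optics.snapshot("wrist")["color"]
cv2.imwrite("pics/p6.png",a[:,:,::-1])
E
```

```text
t: 17.42
tool_pos: [0.7065, -0.0907, 0.1337]
ee_rot: [2.513, 1.872, 0.011]
force: [0.7, -1.2, 1.5]
width: 0.0547
t 17.42 pos [ 0.7065 -0.0907  0.1337] tilt [ 0.0103 -0.0021] jaw -16.6 q6 0.09 F [ 0.7 -1.2  1.5] w 0.0547
roll + 42.6 (or -137.4)
shift before roll (mm) [171.  -64.6  43.2]  after roll [  82.3 -163.2   43.2]
```

View pics/p6.png

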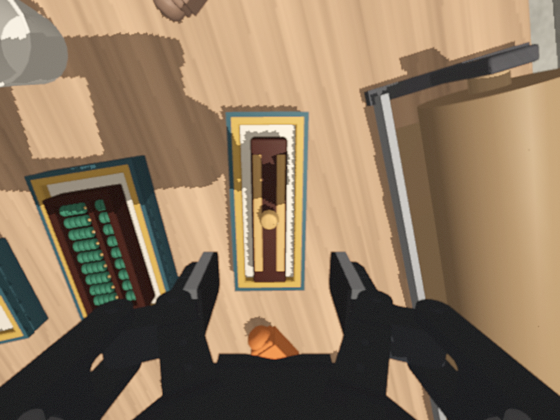

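The paperweight lies flat inside the long recess. Next, the seal.

```bash
python3 -m inch '0 0 0 6.1 0.055; 0 0 0 6.1 0.055; 0 0 0 6.1 0.055; 0 0 0 6.1 0.055; 0 0 0 6.1 0.055; 0 0 0 6.1 0.055; 0 0 0 6 0.055; 0.013 -0.027 0 0 0.055; 0.013 -0.027 0 0 0.055; 0.013 -0.027 0 0 0.055';python3 -m inch '0.014 -0.027 0 0 0.055; 0.014 -0.027 0 0 0.055; 0.014 -0.027 0.01 0 0.055; 0 0 0.02 0 0.055; 0 0 0.01 0 0.055; 0 0 0 0 0.055; 0 0 0 0 0.055';python3 go.py 694 91.5 8 120.8
python3 - <<'E'
from h import *
d=optics.snapshot("wrist");a=d["color"]
cv2.imwrite("pics/p7.png",a[:,:,::-1])
E
```

```text
t: 18.3
tool_pos: [0.6939, 0.0, 0.1248]
ee_rot: [-3.029, -0.831, 0.004]
force: [0.2, -0.2, 0.1]
width: 0.0551
t: 18.88
tool_pos: [0.6885, 0.0898, 0.085]
ee_rot: [-3.029, -0.832, 0.006]
force: [-0.4, 0.8, -0.5]
width: 0.0549
t 18.88 pos [0.6885 0.0898 0.085 ] tilt [-0.0038 -0.0004] jaw -59.3 q6 1.09 F [-0.4  0.8 -0.5] w 0.0549
roll + -0.1 (or +179.9)
shift before roll (mm) [ 5.9  1.5 77. ]  after roll [ 5.9  1.5 77. ]
```

View pics/p7.png

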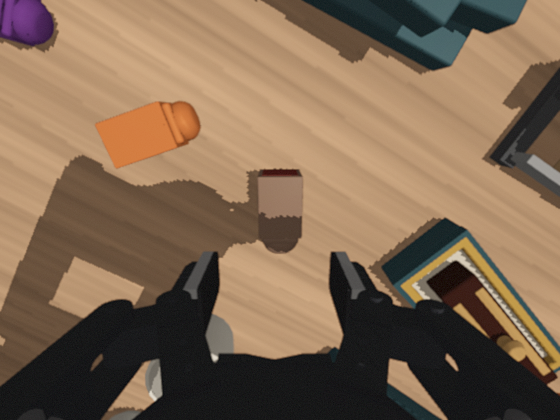

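The seal is at (258-302, 170-252), nearly centred, with its knob towards the robot. A quick ray check before descending.

```bash
python3 - <<'E'
from h import *
d=optics.snapshot("wrist");p=np.r_[ray(d,[(280,177)],.03),ray(d,[(281,252)],.015)][:,:2]
print(p,p.mean(0),np.linalg.norm(p[0]-p[1]))
E
python3 -m inch '0.003 0 0.02 0 0.055; 0.002 0.001 0.02 0 0.055; 0 0 0.018 0 0.055; 0 0 0.01 0 0.055; 0 0 0 0 0.055; 0 0 0 0 0.055';python3 go.py 694 91.5 8 120.8
```

```text
[[0.72060435 0.10329179]
 [0.66888061 0.07099699]] [0.69474248 0.08714439] 0.06097786513173471
t: 19.48
tool_pos: [0.6948, 0.0918, 0.0197]
ee_rot: [3.029, 0.832, 0.0]
force: [-0.1, 0.1, 0.6]
width: 0.0547
t 19.48 pos [0.6948 0.0918 0.0197] tilt [ 0.0001 -0.    ] jaw -59.3 q6 1.09 F [-0.1  0.1  0.6] w 0.0547
roll + -0.1 (or +179.9)
shift before roll (mm) [-0.8 -0.1 11.7]  after roll [-0.8 -0.1 11.7]
```

```bash
python3 -m inch '0 0 0.008 0 0.055; 0 0 0.004 0 0.055; 0 0 0 0 0.055; 0 0 0 0 0.02;0 0 0 0 0.02; 0 0 0 0 0.02; 0 0 0 0 0.02; 0 0 0 0 0.02';python3 go.py 694 91.5 8 120.8
```

```text
t: 20.15
tool_pos: [0.6952, 0.0924, 0.0082]
ee_rot: [3.029, 0.833, 0.002]
force: [-0.8, 1.1, 3.4]
width: 0.0294
t 20.15 pos [0.6952 0.0924 0.0082] tilt [0.0015 0.0001] jaw -59.2 q6 1.09 F [-0.8  1.1  3.4] w 0.0294
roll + -0.0 (or +180.0)
shift before roll (mm) [-1.5  0.2  0.2]  after roll [-1.5  0.2  0.2]
```

Gripped at 29 mm. Lift and turn -56.4 deg.

```bash
python3 -m inch '0 0 -0.01 0 0.02; 0 0 -0.02 0 0.02; 0 0 -0.025 -5 0.02; 0 0 -0.025 -6.5 0.02; 0 0 -0.025 -6.5 0.02; 0 0 -0.025 -6.5 0.02; 0 0 0 -6.5 0.02; 0 0 0 -6.5 0.02; 0 0 0 -6.5 0.02; 0 0 0 -6.5 0.02';python3 go.py 414.2 -96.6 100 -2.8
python3 - <<'E'
from h import *
a=optics.snapshot("wrist")["color"]
cv2.imwrite("pics/p8.png",a[:,:,::-1])
E
```

```text
t: 20.98
tool_pos: [0.6939, 0.0924, 0.1374]
ee_rot: [-2.378, -2.052, 0.001]
force: [0.7, 0.2, -1.2]
width: 0.0287
t 20.98 pos [0.6939 0.0924 0.1374] tilt [-0.001  0.   ] jaw -8.4 q6 0.2 F [ 0.7  0.2 -1.2] w 0.0287
roll + -5.6 (or +174.4)
shift before roll (mm) [-227.9 -249.1   37.6]  after roll [-202.4 -270.1   37.6]
```

View pics/p8.png

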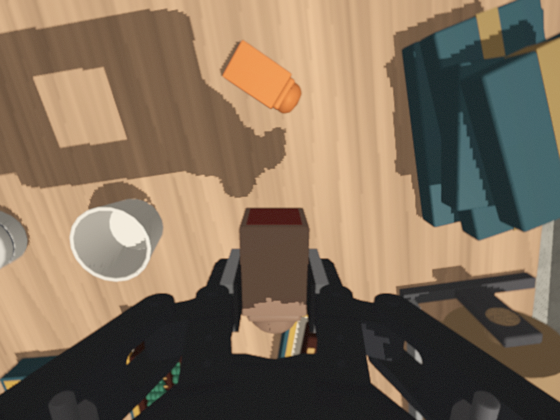

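The seal is held level and square. Moving to the short box.

```bash
python3 -m inch '0 0 0 -5.6 0.02; -0.02 -0.027 0 0 0.02; -0.02 -0.027 0 0 0.02; -0.02 -0.027 0 0 0.02; -0.02 -0.027 0 0 0.02; -0.02 -0.027 0 0 0.02; -0.02 -0.027 0 0 0.02; -0.02 -0.027 0 0 0.02; -0.02 -0.027 0 0 0.02; -0.02 -0.027 0 0 0.02';python3 -m inch '-0.022 -0.027 0 0 0.02; 0 0 0.015 0 0.02; 0 0 0.02 0 0.02; 0 0 0 0 0.02; 0 0 0 0 0.02';python3 go.py 414.2 -96.6 30 -2.8
```

```text
t: 21.87
tool_pos: [0.4402, -0.0745, 0.1371]
ee_rot: [-2.283, -2.157, 0.001]
force: [0.3, -0.7, -1.1]
width: 0.0287
t: 22.28
tool_pos: [0.4127, -0.0942, 0.1015]
ee_rot: [-2.281, -2.156, 0.002]
force: [-0.7, -0.1, -1.3]
width: 0.0286
t 22.28 pos [ 0.4127 -0.0942  0.1015] tilt [-0.0028  0.0011] jaw -3.2 q6 -0.3 F [-0.7 -0.1 -1.3] w 0.0286
roll + -0.4 (or +179.6)
shift before roll (mm) [-2.4  1.9 71.4]  after roll [-2.4  1.9 71.4]
```

```bash
python3 -m inch '-0.002 0.001 0.02 -0.4 0.02; 0 0 0.02 0 0.02; 0 0 0.01 0 0.02; 0 0 0 0 0.02; 0 0 0 0 0.02';python3 go.py 414.2 -96.6 30 -2.8
python3 - <<'E'
from h import *
a=optics.snapshot("wrist")["color"]
cv2.imwrite("pics/p9.png",a[:,:,::-1])
E
```

```text
t: 22.7
tool_pos: [0.415, -0.0965, 0.0526]
ee_rot: [-2.273, -2.168, 0.0]
force: [-0.5, -0.4, -1.5]
width: 0.029
t 22.7 pos [ 0.415  -0.0965  0.0526] tilt [-0.0007  0.0002] jaw -2.7 q6 -0.31 F [-0.5 -0.4 -1.5] w 0.029
roll + 0.1 (or -179.9)
shift before roll (mm) [-0.2 -0.7 22.6]  after roll [-0.2 -0.7 22.6]
```

View pics/p9.png

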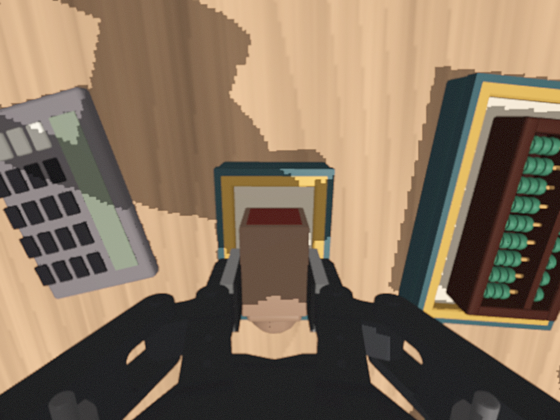

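The seal is square over the short recess. I'll check its position along the axis from the block end edge, at row ~224.

```bash
python3 - <<'E'
from h import *
d=optics.snapshot("wrist");s=get_state()
print(s["tool_pos"],ray(d,[(275,224)],.0744),ray(d,[(275,208)],.0444))
E
python3 -m inch '0 0 0.006 0 0.02; 0 0 0.005 0 0.02; 0 0 0.005 0 0.02; 0 0 0.003 0 0.02; 0 0 0.001 0 0.02; 0 0 0.001 0 0.02; 0 0 0 0 0.02; 0 0 0 0 0.02';python3 go.py 414.2 -96.6 30 -2.8
```

```text
[ 0.41592053 -0.09689306  0.05375294] [[ 0.41702804 -0.06782498  0.0744    ]] [[ 0.4170934  -0.06987227  0.0444    ]]
t: 23.47
tool_pos: [0.4149, -0.0967, 0.0314]
ee_rot: [2.274, 2.168, 0.0]
force: [0.6, -0.3, -1.7]
width: 0.0291
t 23.47 pos [ 0.4149 -0.0967  0.0314] tilt [ 0.0001 -0.    ] jaw -2.7 q6 -0.31 F [ 0.6 -0.3 -1.7] w 0.0291
roll + 0.1 (or -179.9)
shift before roll (mm) [ 0.1 -0.7  1.4]  after roll [ 0.1 -0.7  1.4]
```

The block end is 28-29 mm from the TCP, so the error is about 1 mm. Final lowering.

```bash
python3 -m inch '0 0 0.001 0 0.02; 0 0 0.001 0 0.02; 0 0 0 0 0.02; 0 0 0 0 0.02; 0 0 0 0 0.02';python3 go.py 414.2 -96.6 30 -2.8
```

```text
t: 23.88
tool_pos: [0.4152, -0.0968, 0.0301]
ee_rot: [2.273, 2.168, 0.0]
force: [-2.9, 0.8, 5.2]
width: 0.0288
t 23.88 pos [ 0.4152 -0.0968  0.0301] tilt [ 0.0004 -0.0002] jaw -2.7 q6 -0.31 F [-2.9  0.8  5.2] w 0.0288
roll + 0.1 (or -179.9)
shift before roll (mm) [ 0.2 -1.   0.1]  after roll [ 0.2 -1.   0.1]
```

```bash
python3 -m inch '0 0 0 0 0.035; 0 0 0 0 0.045; 0 0 0 0 0.06; 0 0 0 0 0.06; 0 0 -0.01 0 0.06; 0 0 -0.02 0 0.06; 0 0 -0.025 0 0.06; 0 0 -0.025 0 0.0854;0 0 -0.02 0 0.0854; 0 0 0 0 0.0854';python3 go.py 425 97 100 -2.7
python3 - <<'E'
from h import *
a=optics.snapshot("wrist")["color"]
cv2.imwrite("pics/p10.png",a[:,:,::-1])
E
```

```text
t: 24.72
tool_pos: [0.4179, -0.0978, 0.1352]
ee_rot: [2.267, 2.162, 0.007]
force: [0.9, -1.1, 0.9]
width: 0.0854
t 24.72 pos [ 0.4179 -0.0978  0.1352] tilt [ 0.0093 -0.0034] jaw -2.7 q6 -0.31 F [ 0.9 -1.1  0.9] w 0.0854
roll + -0.0 (or +180.0)
shift before roll (mm) [195.   -2.5  34.6]  after roll [195.   -2.4  34.6]
```

View pics/p10.png

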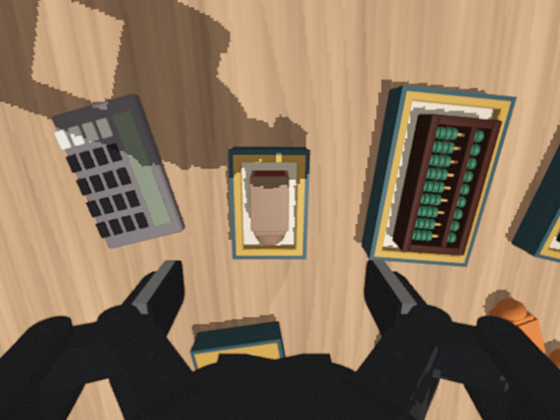

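The seal lies flat inside the short recess. Now the jar.

```bash
python3 -m inch '0.03 0 0 0 0.0854; 0.03 0 0 0 0.0854; 0.03 0 0 0 0.0854; 0.03 0 0 0 0.0854; 0.03 0 0 0 0.0854; 0.03 0 0 0 0.0854; 0.015 0 0.02 0 0.0854; 0 0 0.01 0 0.0854; 0 0 0 0 0.0854; 0 0 0 0 0.0854';python3 go.py 425 97 5 -2.7
python3 - <<'E'
from h import *
d=optics.snapshot("wrist")
cv2.imwrite("pics/p11.png",d["color"][:,:,::-1])
E
```

```text
t: 25.6
tool_pos: [0.4228, 0.0975, 0.0978]
ee_rot: [-2.272, -2.166, 0.005]
force: [1.3, 0.6, -0.4]
width: 0.0857
t 25.6 pos [0.4228 0.0975 0.0978] tilt [-0.0037 -0.0008] jaw -2.7 q6 0.15 F [ 1.3  0.6 -0.4] w 0.0857
roll + -0.0 (or +180.0)
shift before roll (mm) [-0.3  2.6 92.8]  after roll [-0.3  2.6 92.8]
```

View pics/p11.png

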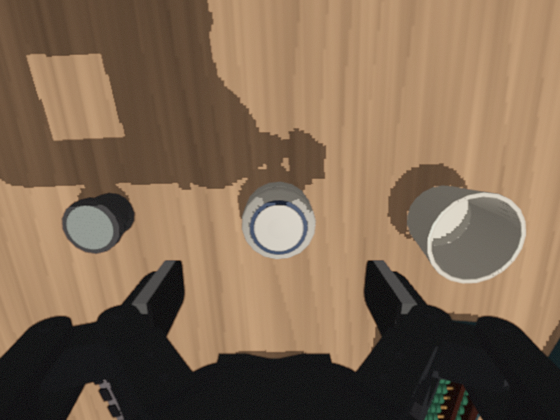

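The jar is centred at (279,225) between the jaws, and the cup is clear to the right.

```bash
python3 - <<'E'
from h import *
d=optics.snapshot("wrist");print(ray(d,[(279,228)],.039))
E
python3 -m inch '0 0.001 0.02 0 0.0854; 0 0 0.02 0 0.0854; 0 0 0.02 0 0.0854; 0 0 0.014 0 0.0854; 0 0 0.006 0 0.0854; 0 0 0 0 0.0854; 0 0 0 0 0.0854';python3 go.py 425 97 5 -2.7
```

```text
[[0.42658118 0.09396831 0.039     ]]
t: 26.28
tool_pos: [0.4258, 0.0976, 0.0201]
ee_rot: [2.274, 2.166, 0.001]
force: [0.8, 0.2, -0.5]
width: 0.0851
t 26.28 pos [0.4258 0.0976 0.0201] tilt [0.0009 0.0001] jaw -2.8 q6 0.15 F [ 0.8  0.2 -0.5] w 0.0851
roll + -0.1 (or +179.9)
shift before roll (mm) [-0.7 -0.7 15.1]  after roll [-0.7 -0.7 15.1]
```

```bash
python3 -m inch '-0.002 0 0.007 0 0.0854; 0 0 0.006 0 0.0854; 0 0 0.002 0 0.0854; 0 0 0 0 0.0854; 0 0 0 0 0.045; 0 0 0 0 0.045; 0 0 0 0 0.045; 0 0 0 0 0.045; 0 0 0 0 0.045; 0 0 0 0 0.045';python3 go.py 425 97 5 -2.7
```

```text
t: 27.12
tool_pos: [0.4258, 0.0962, 0.0051]
ee_rot: [2.273, 2.167, 0.002]
force: [-0.0, 0.2, 4.5]
width: 0.0517
t 27.12 pos [0.4258 0.0962 0.0051] tilt [0.0015 0.0002] jaw -2.7 q6 0.15 F [-0.   0.2  4.5] w 0.0517
roll + -0.0 (or +180.0)
shift before roll (mm) [ 0.7 -0.8  0.1]  after roll [ 0.7 -0.8  0.1]
```

```bash
python3 -m inch '0 0 -0.01 0 0.03; 0 0 -0.02 0 0.03; 0 0 -0.025 0 0.03; 0 0 -0.025 0 0.03; 0 0 -0.025 0 0.03; 0 0 -0.025 0 0.03; 0 0 0 0 0.03; 0 0 0 0 0.03';python3 go.py 377.7 -280 100 -2.7
python3 - <<'E'
from h import *
d=optics.snapshot("wrist")
cv2.imwrite("pics/p12.png",d["color"][:,:,::-1])
E
```

```text
t: 27.78
tool_pos: [0.4257, 0.0962, 0.1357]
ee_rot: [2.272, 2.167, 0.004]
force: [0.6, 0.7, -2.1]
width: 0.0519
t 27.78 pos [0.4257 0.0962 0.1357] tilt [0.0031 0.0003] jaw -2.7 q6 0.15 F [ 0.6  0.7 -2.1] w 0.0519
roll + -0.0 (or +180.0)
shift before roll (mm) [-378.   -30.1   35.4]  after roll [-378.   -30.3   35.4]
```

View pics/p12.png

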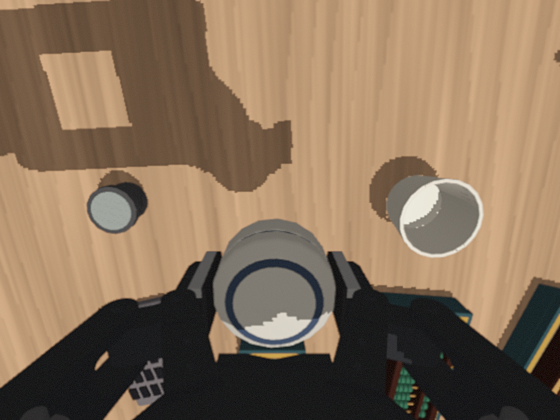

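The jar is held level. Moving to the round box, after checking the lid centre (275,303) by ray.

```bash
python3 - <<'E'
from h import *
d=optics.snapshot("wrist");print(ray(d,[(275,303)],.1696),get_state()["tool_pos"])
E
python3 -m inch '-0.03 -0.0025 0 0 0.03; -0.035 -0.0025 0 0 0.03; -0.035 -0.003 0 0 0.03; -0.035 -0.003 0 0 0.03; -0.035 -0.003 0 0 0.03; -0.035 -0.003 0 0 0.03; -0.035 -0.003 0 0 0.03; -0.035 -0.003 0 0 0.03; -0.035 -0.003 0 0 0.03; -0.035 -0.003 0 0 0.03';python3 go.py 377.7 -280 100 -2.7
```

```text
[[0.42448107 0.09647008 0.1696    ]] [0.42375447 0.09594963 0.13277542]
t: 28.72
tool_pos: [0.3777, -0.2478, 0.1318]
ee_rot: [-2.271, -2.164, 0.001]
force: [1.2, 0.3, -1.5]
width: 0.0517
t 28.72 pos [ 0.3777 -0.2478  0.1318] tilt [-0.0032  0.0029] jaw -2.8 q6 -0.65 F [ 1.2  0.3 -1.5] w 0.0517
roll + -0.1 (or +179.9)
shift before roll (mm) [-32.2   1.7  31.7]  after roll [-32.2   1.6  31.7]
```

```bash
python3 -m inch '-0.02 0.0005 0 0 0.03; -0.013 0 0.02 0 0.03; 0 0 0.02 0 0.03; 0 0 0.02 0 0.03; 0 0 0.01 0 0.03; 0 0 0 0 0.03; 0 0 0 0 0.03';python3 go.py 377.7 -280 27 -2.7
python3 - <<'E'
from h import *
d=optics.snapshot("wrist")
cv2.imwrite("pics/p13.png",d["color"][:,:,::-1])
E
```

```text
t: 29.3
tool_pos: [0.3776, -0.2792, 0.0629]
ee_rot: [-2.271, -2.166, 0.0]
force: [-0.5, -0.3, -1.3]
width: 0.052
t 29.3 pos [ 0.3776 -0.2792  0.0629] tilt [-0.0025  0.0023] jaw -2.7 q6 -0.7 F [-0.5 -0.3 -1.3] w 0.052
roll + -0.0 (or +180.0)
shift before roll (mm) [-0.9  0.2 35.9]  after roll [-0.9  0.2 35.9]
```

View pics/p13.png

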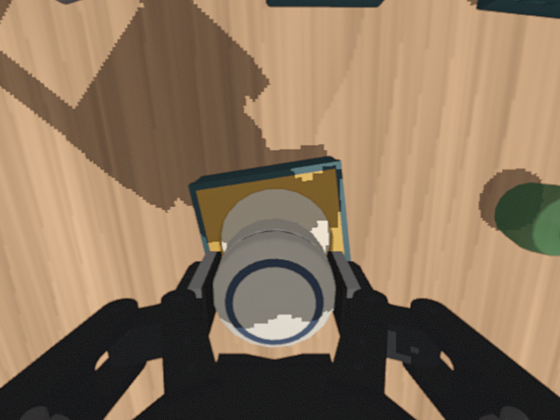

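The jar is centred over the round recess, and the bottle is well clear at (530,215). Lowering.

```bash
python3 -m inch '0 0 0.008 0 0.03; 0 0 0.008 0 0.03; 0 0 0.008 0 0.03; 0 0 0.005 0 0.03; 0 0 0.003 0 0.03; 0 0 0.001 0 0.03; 0 0 0.001 0 0.03; 0 0 0 0 0.03; 0 0 0 0 0.03';python3 go.py 377.7 -280 27 -2.7
```

```text
t: 30.1
tool_pos: [0.3787, -0.2803, 0.0306]
ee_rot: [2.273, 2.167, 0.0]
force: [0.3, 0.2, -1.8]
width: 0.052
t 30.1 pos [ 0.3787 -0.2803  0.0306] tilt [ 0.0004 -0.0003] jaw -2.7 q6 -0.7 F [ 0.3  0.2 -1.8] w 0.052
roll + -0.0 (or +180.0)
shift before roll (mm) [ 0.3 -1.   3.6]  after roll [ 0.3 -1.   3.6]
```

```bash
python3 -m inch '0 0 0.001 0 0.03; 0 0 0.001 0 0.03; 0 0 0.001 0 0.03; 0 0 0.001 0 0.03; 0 0 0 0 0.03; 0 0 0 0 0.03';python3 go.py 377.7 -280 27 -2.7
```

```text
t: 30.6
tool_pos: [0.3786, -0.2802, 0.0271]
ee_rot: [-2.273, -2.168, 0.0]
force: [-3.9, 2.0, 4.7]
width: 0.0517
t 30.6 pos [ 0.3786 -0.2802  0.0271] tilt [-0.0003  0.0002] jaw -2.7 q6 -0.7 F [-3.9  2.   4.7] w 0.0517
roll + -0.0 (or +180.0)
shift before roll (mm) [ 0.2 -0.9  0.1]  after roll [ 0.2 -0.9  0.1]
```

Seated. Releasing, rising and backing away.

```bash
python3 -m inch '0 0 0 0 0.06; 0 0 0 0 0.07; 0 0 0 0 0.08; 0 0 0 0 0.08; 0 0 -0.01 0 0.08; 0 0 -0.02 0 0.08; 0 0 -0.025 0 0.08; 0 0 -0.025 0 0.08;0 0 -0.025 0 0.08; 0 0 -0.025 0 0.08'; python3 -m inch '-0.01 0 -0.02 0 0.08; -0.02 0 -0.02 0 0.08; -0.03 0 0 0 0.08; -0.03 0 0 0 0.08; -0.03 0 0 0 0.08; -0.03 0 0 0 0.08; -0.02 0 0 0 0.08; 0 0 0 0 0.08; 0 0 0 0 0.08'
python3 - <<'E'
from h import *
cv2.imwrite("pics/f1.png",optics.snapshot("top")["color"][:,:,::-1])
cv2.imwrite("pics/f2.png",cv2.resize(optics.snapshot("scene")["color"][110:310,100:480],(800,421))[:,:,::-1])
E
```

```text
t: 31.43
tool_pos: [0.3784, -0.2801, 0.1583]
ee_rot: [2.273, 2.167, -0.0]
force: [0.7, 0.2, -0.2]
width: 0.0799
t: 32.18
tool_pos: [0.3701, -0.4505, 0.1966]
ee_rot: [-2.275, -2.166, -0.0]
force: [-1.0, -0.4, -0.7]
width: 0.0802
```

View pics/f1.png

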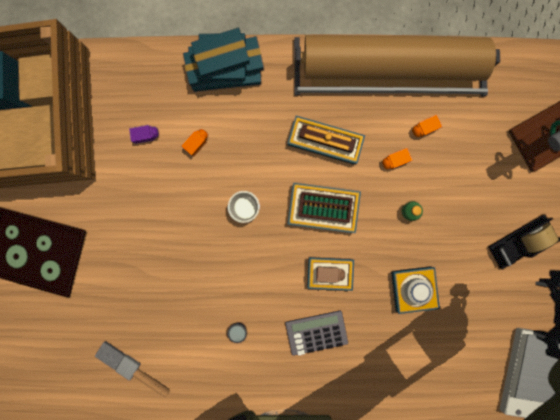

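View pics/f2.png

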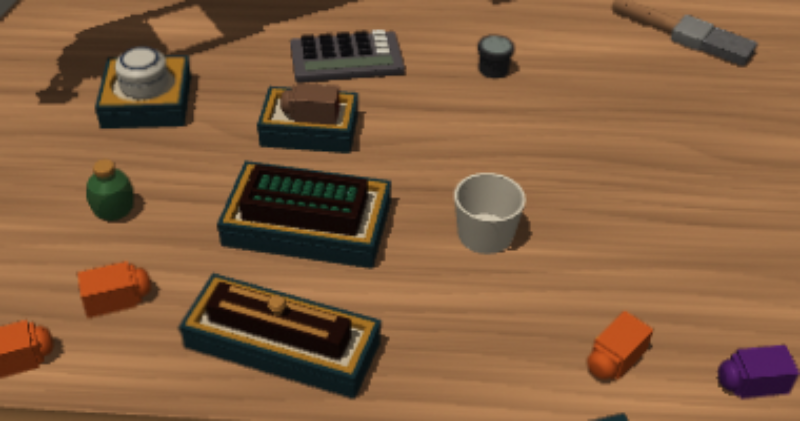

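All four are in their boxes and the cup and bottle are where they were. One numeric check on the jar's centring and the bystanders before handing in.

Run:
```python
from meas import *
im2=im.copy()
cs=blob(u8((S<70)&(V>100)),(400,275,436,309)); print(rect(d,cs,.045))
show("cup",pale,w(244,208,22),.05); show("bottle",u8((H>30)&(H<90)&(S>60)),w(412,211,18),.03)
show("abacus",dark,(296,190,352,226),.046)
show("seal",u8((S<127)&(V<170)),(312,262,350,286),.047)
# box bounds of jar expected circle
print(proj(d,[[.3777,-.28,.061]]))
```

```text
(array([ 380. , -275.9]), array([60.9, 63. ]), 44.9)
cup 0.05 [556.6  87. ] [66.3 66.5] 44.9
bottle 0.03 [ 546.6 -270.7] [38.5 41.2] 89.7
abacus 0.046 [553.8 -83.9] [ 54.1 113. ] 82.4
seal 0.047 [412.9 -94.8] [36. 72.] 86.4
[[421.01701935 292.43479816]]
```

Run:
```python
from h import *
d=optics.snapshot("top");a=d["color"];b=optics.snapshot("scene")["color"]
print(proj(optics.snapshot("scene"),[[.3777,-.28,.061],[.3777,-.28,.022]]))
cv2.imwrite("pics/f3.png",np.hstack([cv2.resize(a[262:322,385:445],(400,400),interpolation=cv2.INTER_CUBIC),cv2.resize(b[125:185,138:198],(400,400),interpolation=cv2.INTER_CUBIC)])[:,:,::-1])
```

```text
[[166.47746007 136.76511727]
 [169.11567593 150.8232374 ]]
```

View pics/f3.png

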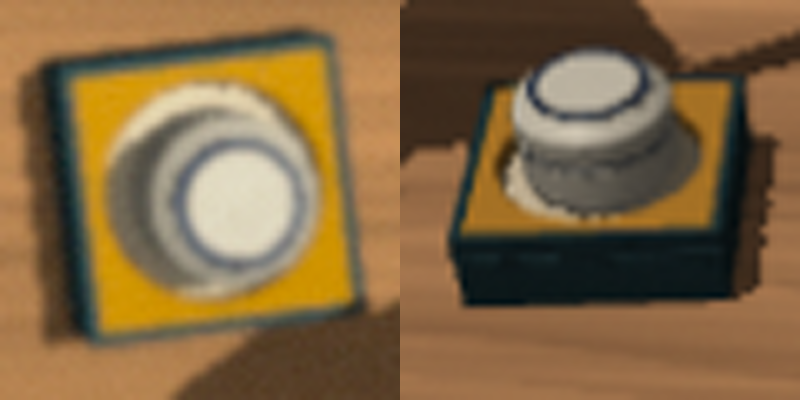

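The lid centre comes out at pixel (421.3, 292.3) against an expected (421.0, 292.4), so the jar is centred and level. Handing in.

```bash
python3 -c "
from workcell import bot
print(bot.finish_job())"
```

```text
the job is handed in; nothing more can be done
None
```

All four pieces are in their boxes, placed in the order listed: abacus (wide), paperweight (long), seal (short), jar (round). Each was lowered until light contact, about 5 N at most, then released. The arm ended clear of everything after about 33 s.

**One slip:** my first grasp of the abacus was too high, and the fingers shut over its top with about 12 N. I backed off, saw it had not moved, and gripped it lower.

**Last checks:**
- **Pictures:** the final top and scene views show all four pieces flat inside their recesses and the right way up.
- **Abacus:** its measured centre is about 1 mm from the box centre, and its angle is within about 0.1 degree.
- **Jar:** its lid is within about half a pixel of where it should be. A first colour-mask measurement was about 5 mm off because it also picked up the cream recess floor, so I used a close-up view instead.
- **Seal:** its mask was also inflated by the recess floor. The measured centre was still within 2.5 mm of the box centre.
- **Paperweight:** checked by eye only, and it looks clear of the recess walls.
- **Cup and snuff bottle:** both measured at exactly their starting positions.

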